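# Sort spring-return air cylinders after the stroke test

## Task

Three spring-return air cylinders have come off the stroke test. Lay each one whose rod has sprung fully home in a cell of its own in the cardboard packing tray, lengthwise and with its port face up; the one whose rod stayed out is a reject: lay it flat in the top drawer of the grey drawer unit and leave that drawer fully shut. Set them down gently instead of dropping them, do not slam the drawer, leave the rods as the test left them, and do not disturb the other things on the bench.

Things in the scene. Friction and masses are not known exactly. Their poses are not given: they have to be found in the camera images.
- cyl_1_mid (a point): Centre of the square body (110 mm long) of an air cylinder lying on the bench, 22 mm above it; x along it to the rod end, z out of its port face. End caps 44 x 44, 24 mm long; between them the barrel, 40 mm wide and high, is where to grip. Collar, thread and nut stand 26 mm out of the +x cap with the rod home, and more by the rod's reading if not. About 0.42 kg.
- cyl_1_rod (a joint): How far the rod of cyl_1 stands out of its home position, m: 0 = fully home, up to 0.040 = fully out. A good one sits within 1 mm of home, held by its spring; one that failed stands out 20 mm or more and is stiff (30 N to move).
- cyl_2_mid (a point): Centre of the square body (130 mm long) of an air cylinder lying on the bench, 22 mm above it; x along it to the rod end, z out of its port face. End caps 44 x 44, 24 mm long; between them the barrel, 40 mm wide and high, is where to grip. Collar, thread and nut stand 26 mm out of the +x cap with the rod home, and more by the rod's reading if not. About 0.42 kg.
- cyl_2_rod (a joint): How far the rod of cyl_2 stands out of its home position, m: 0 = fully home, up to 0.040 = fully out. A good one sits within 1 mm of home, held by its spring; one that failed stands out 20 mm or more and is stiff (30 N to move).
- cyl_3_mid (a point): Centre of the square body (110 mm long) of an air cylinder lying on the bench, 22 mm above it; x along it to the rod end, z out of its port face. End caps 44 x 44, 24 mm long; between them the barrel, 40 mm wide and high, is where to grip. Collar, thread and nut stand 26 mm out of the +x cap with the rod home, and more by the rod's reading if not. About 0.42 kg.
- cyl_3_rod (a joint): How far the rod of cyl_3 stands out of its home position, m: 0 = fully home, up to 0.040 = fully out. A good one sits within 1 mm of home, held by its spring; one that failed stands out 20 mm or more and is stiff (30 N to move).
- cyl_1: The air cylinder of point cyl_1_mid; origin at the middle of its underside.
- cyl_2: The air cylinder of point cyl_2_mid; origin at the middle of its underside.
- cyl_3: The air cylinder of point cyl_3_mid; origin at the middle of its underside.
- tray: Open cardboard packing tray, 220 (x) x 225 (y) x 45 mm high, walls and floor 5 mm, fixed on the bench. One partition along its x axis makes two long cells side by side in y. Origin at the middle of its underside.
- cell_left (a point): Middle of the floor of the tray's +y cell, 5 mm above the bench; x along the cell, which measures 210 mm (x) by 105 mm (y) inside.
- cell_right (a point): The same for the tray's -y cell.
- unit: Grey steel bench drawer unit with two drawers, 240 deep (x) x 270 wide (y) x 190 mm high, fixed; its front looks to its own -x, towards the robot. Origin at the middle of its underside.
- unit_drawer0 (a joint): Top drawer, m: 0 = fully shut, grows as it is pulled out along the unit's -x, to 0.165 at the stop; starts up to 12 mm ajar. Runs freely (1 N and some damping) and stays where it is left.
- unit_drawer0_handle (a point): Middle of the top drawer's handle, a round steel bar 11 mm thick and 120 mm long along the drawer's y, 35 mm in front of the drawer's face, about 152 mm above the bench (38 mm below the unit's top). It moves with the drawer; its x points into the unit.
- drawer_floor (a point): Middle of the top drawer's inside floor, moving with the drawer, about 105 mm above the bench; x points into the unit. Inside the drawer measures 195 mm (x) by 228 mm (y), with side walls 63 mm high; the front panel rises 72 mm above the floor. With the drawer shut this point is 118 mm behind the unit's front.
- wrench: Bystander: open-ended wrench, 190 mm, lying behind the cylinders.
- tape: Bystander: roll of tape, 92 mm across and 48 mm high, lying flat.
- oiler: Bystander: white oil bottle, 52 mm across and 150 mm high, standing.
- caliper: Bystander: steel slide caliper, 165 mm, lying flat, 8 mm thick, in front of the drawer unit.
- marker: Bystander: felt marker, 130 mm, lying near the robot.
- check_weight: Bystander: steel check weight, 50 x 50 x 55 mm, standing between the sealer and the drawer unit.
Not all that is in view belongs to the job. What is shaped like the cyl_1 but green is not meant. Leave any red look-alike of the cyl_2 alone.

How it is judged:
At the end, for the whole second after the job is handed in: Both cylinders with rods home (4 mm) lie one per tray cell (60 mm along, 45 mm across, 20 deg), port up; the rod-out one lies on the top drawer's floor, rod still 15 mm out; drawer shut to 6 mm; all at rest ((((y of cyl_1_mid in the frame of cell_left between -0.045 and 0.045 m and x of cyl_1_mid in the frame of cell_left between -0.06 and 0.06 m and z of cyl_1_mid in the frame of cell_left below 0.026 m and angle between the x axis of cyl_1_mid and the x axis of tray, either way round below 0.35 rad and angle between cyl_1_mid's own z axis and vertical below 0.15 rad) and (y of cyl_2_mid in the frame of cell_right between -0.045 and 0.045 m and x of cyl_2_mid in the frame of cell_right between -0.06 and 0.06 m and z of cyl_2_mid in the frame of cell_right below 0.026 m and angle between the x axis of cyl_2_mid and the x axis of tray, either way round below 0.35 rad and angle between cyl_2_mid's own z axis and vertical below 0.15 rad)) or ((y of cyl_2_mid in the frame of cell_left between -0.045 and 0.045 m and x of cyl_2_mid in the frame of cell_left between -0.06 and 0.06 m and z of cyl_2_mid in the frame of cell_left below 0.026 m and angle between the x axis of cyl_2_mid and the x axis of tray, either way round below 0.35 rad and angle between cyl_2_mid's own z axis and vertical below 0.15 rad) and (y of cyl_1_mid in the frame of cell_right between -0.045 and 0.045 m and x of cyl_1_mid in the frame of cell_right between -0.06 and 0.06 m and z of cyl_1_mid in the frame of cell_right below 0.026 m and angle between the x axis of cyl_1_mid and the x axis of tray, either way round below 0.35 rad and angle between cyl_1_mid's own z axis and vertical below 0.15 rad))) and x of cyl_3_mid in the frame of drawer_floor between -0.09 and 0.09 m and y of cyl_3_mid in the frame of drawer_floor between -0.1 and 0.1 m and z of cyl_3_mid in the frame of drawer_floor between 0.015 and 0.026 m and value of joint unit_drawer0 below 0.006 m and value of joint each of cyl_1_rod, cyl_2_rod below 0.004 m and value of joint cyl_3_rod above 0.015 m and linear speed of each of cyl_1, cyl_2, cyl_3 below 0.02 m/s); the robot touches nothing.
It fails at once if a bystander (wrench, tape, oil bottle, caliper, marker or check weight) is moved more than 25 mm (distance of any of wrench, tape, oiler, caliper, marker, check_weight from where it was at the start of the episode above 0.025 m).
It fails at once if a cylinder is dropped (falls free, or is flung in a slammed drawer, at over 0.5 m/s) ((contact force between cyl_1 and the fingers below 0.1 N and linear speed of cyl_1 above 0.5 m/s) or (contact force between cyl_2 and the fingers below 0.1 N and linear speed of cyl_2 above 0.5 m/s) or (contact force between cyl_3 and the fingers below 0.1 N and linear speed of cyl_3 above 0.5 m/s)).
It also fails if it takes over 72 s, if anything falls off the work surface, if the arm or the gripper's body presses on something with over 40 N, if the wrist force passes 120 N, or if a joint passes its speed limit or range.

## Robot

A 7-joint arm with a two-finger parallel gripper is mounted at the origin on the work surface. World frame = base frame: x ahead of the robot, y to its left, z up, the work surface at z = 0. Lengths are in m, angles in rad, forces in N, time in s.
With the tool pointing down it reaches from about 0.4 to 0.875 m from the base axis. Payload 19.3 kg.
Tool frame: the origin (TCP) lies at the very end of the fingers, on their centre line; the grasp point (between the pads) lies 19 mm behind it; z points along the fingers, y is the direction in which the jaws open and shut (so a half turn about z gives the same grasp; the last joint's range is limited). The gripper opens to 85 mm and grips with 20 to 120 N. Pads are 22 mm wide; open, the fingers measure 114 mm over their backs; the gripper's body (76 mm by 85 mm) begins 54 mm behind the grasp point. The pads swing forward as they close: fully open they stand 13 mm farther back than shut.
Start: joints at [1.261, 0.521, -0.036, 1.599, 0.021, 1.021, -0.113], TCP at [0.148, -0.607, 0.231] pointing down, gripper open.
Joint ranges: [-2.91, 2.91], [-0.3, 2.13], [-1.5, 1.42], [0.17, 2.43], [-1.26, 4.41], [0.16, 1.93], [-2.52, 2.52]. Speed limits (rad/s): [1.89, 1.89, 2.39, 2.39, 3.01, 3.01, 3.01].

## Interface

Orientations are given as [roll, pitch, yaw] about the fixed x, y, z axes, in that order (R = Rz(yaw) Ry(pitch) Rx(roll)).
In Python, from workcell import bot, grab_frame, calibration, workorder gives the robot as it stands.
- The arm moves only by the tool move_arm, never from a script. Its arguments are lists of equal length, an entry for each row: "jaw": the closure in counts, from 0 (fully open) to 255 (shut); "dp": the shift along the tool's x, y, z in units of 800 mm (1.0 is 800 mm), a list of three; "rotation": the turn, a rotation vector about the tool's x, y, z in units of pi rad (1.0 is pi rad), a list of three. In form: {"jaw": [jaw, ...], "dp": [[dx, dy, dz], ...], "rotation": [[rx, ry, rz], ...]}. A call has 1 to 10 rows; each row shifts and turns the commanded pose from where the row before left it, along the tool's axes as they then stand; what a row does not reach is not made up. A row lasts 1/8 s, in which the tool goes at most 62.5 mm and 10.7 degrees, less where a joint would pass 70% of its speed; a pose out of reach is approached as far as the arm can. A call with a number of a shift or a turn outside -1 to 1 is refused whole. A call with a gripper value outside its range is refused whole. The fingers move at their own pace and stop on an object; "squeeze" is the grip in N (left out, the last holds). Time passes only in rows, so rows that do not move let the fingers close. It gives the time, the measured TCP pose, the force and the opening at its end, in the units of the state.
- bot.observe(): the state, without advancing time (a new reading comes with each control period).
- grab_frame(name): name is "scene" or "side" or "wrist"; returns the picture (420x560x3 uint8, blue, green, red); there is no depth.
- calibration(name): a dict with "camera_matrix" (3x3 intrinsics, pixels), "T" (4x4, takes a point from camera to world coordinates). Camera axes: x right, y down, z forward; pixel columns grow to the right and rows downward; lengths in m; the calibration is good to about 2 mm. A picture is of the moment at which its call begins: read the wrist's pose just before it. calibration takes no time and is no camera call; for the wrist camera it gives the pose at the moment of the call.
- workorder.job_done(): hands the job in, once; it reports no verdict.
The state is a dict: "clock": time; "qpos": joint angles; "qd": joint speeds; "joint_efforts": joint torques, N m; "position": TCP position; "tool_rot": TCP orientation; "force": force on the tool from outside, world axes, zero at the start; "moment": the same for the moment, N m; "grip_width": finger opening in m.
Only numpy, scipy, OpenCV 4.12 (cv2) and the standard library are available. Lean on these libraries where they do the work, as an engineer would, in place of code of your own. Each camera call takes 0.05 s, during which the arm holds its last target. There are 200 camera calls.

## Working session

There is one attempt and no reset: what is moved stays moved. The work goes in short steps, Python scripts to look and compute and a tool call to move; the robot and the scene stay as the last step left them, time stands still between calls to the robot, and variables do not carry over. Pictures are saved under pics/ and viewed, about 8 in all and at most 12, crops included, and the job is handed in when it is done.

Besides the shell and the picture viewer there is one more tool, called by a JSON object that holds its "fn" and its "kwargs". move_arm: Moves the arm, as the interface text tells. Shifts and turns lie within -1 to 1; 1 stands for 800 mm of shift or pi rad of turn. Its arguments: {"type":"object","properties":{"jaw":{"type":"array","items":{"type":"number"}},"dp":{"type":"array","items":{"type":"array","items":{"type":"number","minimum":-1,"maximum":1}}},"rotation":{"type":"array","items":{"type":"array","items":{"type":"number","minimum":-1,"maximum":1}}},"squeeze":{"type":"number"}},"required":["jaw","dp","rotation"]}

```bash
mkdir -p pics; ls; python3 - <<'E'
from workcell import bot, grab_frame, calibration
import cv2,numpy as np
print(bot.observe())
for n in ("scene","side"):
    cv2.imwrite(f"pics/{n}0.png",grab_frame(n)); c=calibration(n); print(n,np.round(c["camera_matrix"],1).tolist(),np.round(c["T"],4).tolist())
E
```

```text
pics
{'clock': 0.0, 'qpos': array([ 1.26081573,  0.52198016, -0.03628911,  1.59999807,  0.02120167,
        1.02108608, -0.11278486]), 'qd': array([-4.86685139e-05,  1.28481799e-03,  8.55867471e-04,  2.46355038e-04,
       -3.27305705e-04,  2.01881805e-04, -2.56025914e-04]), 'joint_efforts': array([ 6.69657475e-04, -9.27127218e+01,  1.98039114e+00, -3.69936669e+01,
        1.79162342e-02,  8.01991497e-03, -6.68307803e-05]), 'position': array([ 0.14829598, -0.60681526,  0.23075081]), 'tool_rot': array([-3.14051022e+00,  9.74990917e-05,  2.39753305e-01]), 'force': array([-0.67581009, -0.56069745, -0.09603946]), 'moment': array([ 0.01515962, -0.04062113, -0.01035299]), 'grip_width': 0.08517389123561853}
scene [[494.5, 0.0, 275.4], [0.0, 494.5, 210.0], [0.0, 0.0, 1.0]] [[0.1799, 0.7175, -0.6729, 1.4943], [0.9836, -0.1258, 0.1289, -0.1319], [0.0079, -0.6851, -0.7284, 1.1302], [0.0, 0.0, 0.0, 1.0]]
side [[494.3, 0.0, 283.5], [0.0, 494.3, 213.7], [0.0, 0.0, 1.0]] [[-0.8553, -0.354, 0.3785, -0.021], [-0.5177, 0.5527, -0.653, 1.033], [0.022, -0.7544, -0.656, 1.0721], [0.0, 0.0, 0.0, 1.0]]
```

View pics/scene0.png

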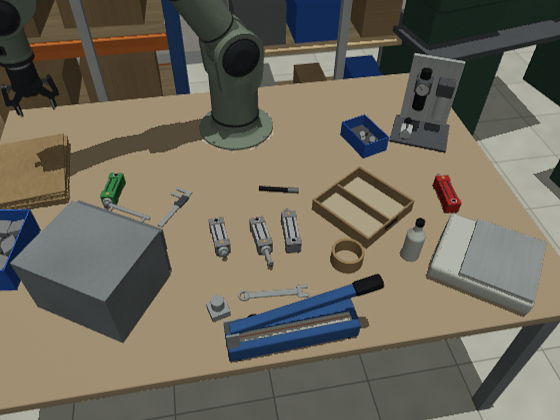

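View pics/side0.png

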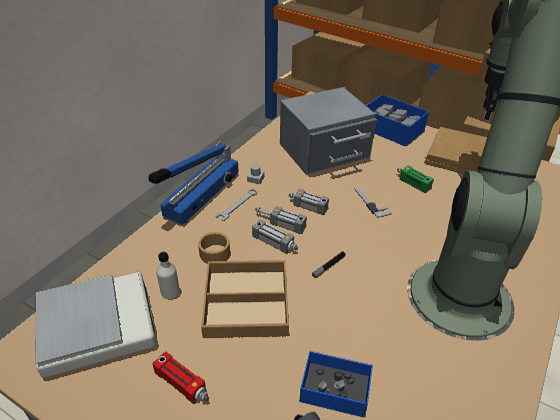

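The scene picture shows three grey cylinders at about (219,237), (261,238) and (290,231). The tray is at (363,205), the drawer unit is at (95,265) with its front facing the robot, and the middle cylinder seems to have its rod out. In the side view the drawer handle is at about (350,135).

```bash
cat > h.py <<'E'
from workcell import bot, grab_frame, calibration
import cv2,numpy as np
def ray(c,uv,z):
    uv=np.atleast_2d(uv).astype(float); K=c["camera_matrix"];T=np.array(c["T"])
    d=(T[:3,:3]@np.linalg.inv(K)@np.c_[uv,np.ones(len(uv))].T).T; o=T[:3,3]
    return o+d*((z-o[2])/d[:,2])[:,None]
def tri(cs,uvs):
    A=np.zeros((3,3));b=np.zeros(3)
    for c,uv in zip(cs,uvs):
        T=np.array(c["T"]);d=T[:3,:3]@np.linalg.inv(c["camera_matrix"])@[*uv,1];d/=np.linalg.norm(d)
        P=np.eye(3)-np.outer(d,d);A+=P;b+=P@T[:3,3]
    return np.linalg.solve(A,b)
def proj(c,p):
    T=np.array(c["T"]);q=c["camera_matrix"]@(T[:3,:3].T@(np.array(p)-T[:3,3]));return q[:2]/q[2]
E
python3 - <<'E'
from h import *
a=cv2.imread("pics/scene0.png");b=cv2.imread("pics/side0.png")
p=cv2.resize(a[195:275,190:320],(780,480),interpolation=cv2.INTER_CUBIC)
cv2.imwrite("pics/cropA.png",p)
q=np.hstack([cv2.resize(b[180:260,240:340],(400,320),interpolation=cv2.INTER_CUBIC),cv2.resize(b[80:180,275:400],(400,320),interpolation=cv2.INTER_CUBIC)])
r=cv2.resize(a[160:340,0:200],(311,280),interpolation=cv2.INTER_CUBIC); s=cv2.resize(b[255:345,195:300],(327,280),interpolation=cv2.INTER_CUBIC)
t=np.hstack([r,s,np.zeros((280,800-638,3),np.uint8)])
cv2.imwrite("pics/cropB.png",np.vstack([q,t]))
E
```

```text
(no output)
```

View pics/cropA.png

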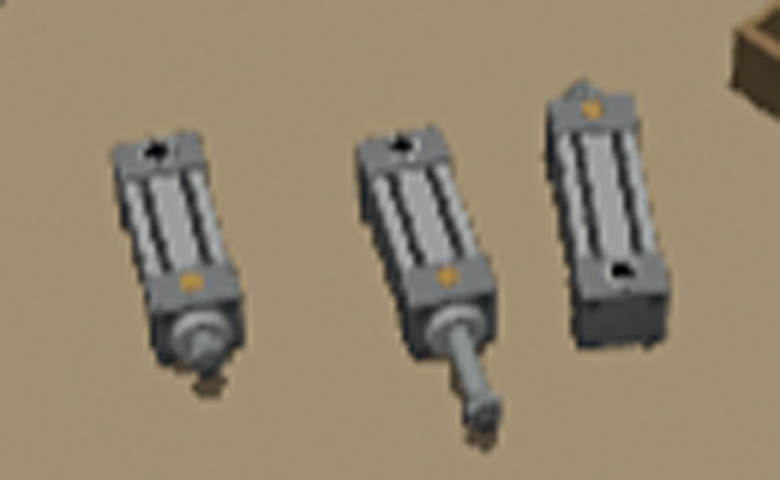

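View pics/cropB.png

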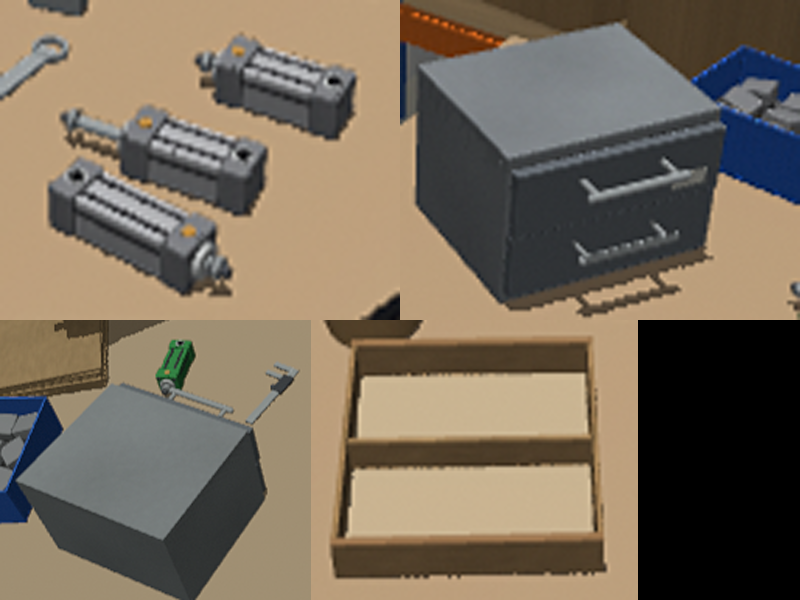

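```bash
python3 - <<'E'
from h import *
np.set_printoptions(precision=4,suppress=True)
S=calibration("scene");D=calibration("side")
A=lambda l:np.array(l)/6.+[190,195]
for n,l in dict(L=[(113,147),(200,132),(150,305),(242,292)],M=[(360,145),(440,128),(403,307),(495,290)],R=[(548,103),(635,95),(578,297),(665,287)]).items():
    p=ray(S,A(l),.044);v=p[2:].mean(0)-p[:2].mean(0)
    print(n,p.mean(0),"len",np.linalg.norm(v),"yaw",np.degrees(np.arctan2(v[1],v[0])))
B=lambda l:(np.array(l)-[0,320])/1.555+[0,160]
u=ray(S,B([(120,383),(250,430),(163,540),(18,485)]),.19);print("unit top",u,u.mean(0))
h=ray(S,B([(168,390),(232,412)]),.152);print("handle scene",h)
q=(np.array([(590,195),(703,170)])-[400,0])/3.2+[275,80]
hh=ray(D,q,.152);print("handle side",hh)
s=(np.array([(350,340),(592,340),(605,543),(333,540)])-[311,320])/3.114+[195,255]
t=ray(D,s,.045);print("tray",t,t.mean(0))
E
```

```text
L [ 0.5455 -0.1147  0.044 ] len 0.10454889861088142 yaw 4.530581307429819
M [0.5653 0.0034 0.044 ] len 0.1063068834577171 yaw 3.6621301506369384
R [0.5661 0.0931 0.044 ] len 0.1253417298745092 yaw -4.919311963941651
unit top [[ 0.5012 -0.476   0.19  ]
 [ 0.6462 -0.2611  0.19  ]
 [ 0.8342 -0.3879  0.19  ]
 [ 0.6966 -0.6077  0.19  ]] [ 0.6695 -0.4332  0.19  ]
handle scene [[ 0.4932 -0.4057  0.152 ]
 [ 0.5655 -0.2956  0.152 ]]
handle side [[ 0.5598 -0.3027  0.152 ]
 [ 0.4781 -0.4162  0.152 ]]
tray [[0.6464 0.3033 0.045 ]
 [0.46   0.1851 0.045 ]
 [0.3355 0.3718 0.045 ]
 [0.5222 0.4855 0.045 ]] [0.491  0.3364 0.045 ]
```

All ports face up and the middle cylinder M has its rod out, so it is cyl_3. R points back towards the robot and is the long one, cyl_2. L is cyl_1. I'll write a move planner and head for the drawer handle.

```bash
cat >> h.py <<'E'
from scipy.spatial.transform import Rotation as R
def plan(pts, start=None):
    """pts: list of (x,y,z,yawdeg,nrows); tool kept pointing down; prints rows for move_arm"""
    s=bot.observe(); p=np.array(s["position"]);Rm=R.from_euler("xyz",s["tool_rot"])
    if start is not None: p=np.array(start[:3]);Rm=R.from_euler("xyz",[np.pi,0,np.radians(start[3])])
    dps=[];rts=[]
    for x,y,z,yw,n in pts:
        tgt=np.array([x,y,z]);Rt=R.from_euler("xyz",[np.pi,0,np.radians(yw)])
        for k in range(n):
            rem=n-k
            rv=np.round((Rm.inv()*Rt).as_rotvec()/rem/np.pi,3)
            dp=np.round(Rm.inv().apply(tgt-p)/rem/.8,3)
            p=p+Rm.apply(dp*.8);Rm=Rm*R.from_rotvec(rv*np.pi)
            dps.append((dp+0.).tolist());rts.append((rv+0.).tolist())
    import json
    for i in range(0,len(dps),10): print('dp',json.dumps(dps[i:i+10]).replace(' ',''),'\nrot',json.dumps(rts[i:i+10]).replace(' ',''),len(dps[i:i+10]))
    print("end",np.round(p,4),np.round(Rm.as_euler("xyz"),3))
E
python3 - <<'E'
from h import *
plan([(0.48,-0.33,0.30,56.5,10)])
E
```

```text
dp [[0.048,-0.024,-0.009],[0.05,-0.02,-0.009],[0.052,-0.016,-0.009],[0.053,-0.012,-0.008],[0.053,-0.008,-0.009],[0.054,-0.004,-0.008],[0.054,0.0,-0.009],[0.054,0.003,-0.008],[0.053,0.008,-0.009],[0.053,0.011,-0.008]] 
rot [[0.0,0.0,-0.024],[0.0,0.0,-0.024],[0.0,0.0,-0.024],[0.0,0.0,-0.024],[0.0,0.0,-0.024],[0.0,0.0,-0.024],[0.0,0.0,-0.023],[0.0,0.0,-0.024],[0.0,0.0,-0.023],[0.0,0.0,-0.024]] 10
end [ 0.4798 -0.3301  0.2997] [-3.141e+00 -1.000e-03  9.870e-01]
```

{"fn": "move_arm", "kwargs": {"jaw": [0,0,0,0,150,150,150,150,150,150], "dp": [[0.048,-0.024,-0.009],[0.05,-0.02,-0.009],[0.052,-0.016,-0.009],[0.053,-0.012,-0.008],[0.053,-0.008,-0.009],[0.054,-0.004,-0.008],[0.054,0.0,-0.009],[0.054,0.003,-0.008],[0.053,0.008,-0.009],[0.053,0.011,-0.008]], "rotation": [[0,0,-0.024],[0,0,-0.024],[0,0,-0.024],[0,0,-0.024],[0,0,-0.024],[0,0,-0.024],[0,0,-0.023],[0,0,-0.024],[0,0,-0.023],[0,0,-0.024]], "squeeze": 40}}

```text
clock: 1.35
position: [0.4807, -0.3294, 0.3002]
tool_rot: [-3.141, 0.0, 0.99]
force: [0.3, 0.1, -0.1]
grip_width: 0.0355
```

```bash
python3 - <<'E'
from h import *
s=bot.observe();print(s["position"],s["tool_rot"],s["grip_width"],s["qpos"].round(2),s["clock"])
c=calibration("wrist");print(c["camera_matrix"],np.round(c["T"],4))
im=grab_frame("wrist");cv2.imwrite("pics/w1.png",im)
np.save("pics/w1T.npy",np.array(c["T"]))
E
```

```text
[ 0.48071481 -0.32936806  0.30015044] [-3.14123764e+00  1.03709006e-04  9.89680661e-01] 0.03552120123102118 [ 0.73  0.4  -0.32  1.62  0.14  1.14 -0.2 ] 1.35
[[370.30413846   0.         282.25832466]
 [  0.         370.30413846 207.59233106]
 [  0.           0.           1.        ]] [[ 8.364e-01 -5.287e-01 -1.449e-01  5.165e-01]
 [-5.482e-01 -8.067e-01 -2.206e-01 -2.737e-01]
 [-3.000e-04  2.640e-01 -9.645e-01  4.431e-01]
 [ 0.000e+00  0.000e+00  0.000e+00  1.000e+00]]
```

View pics/w1.png

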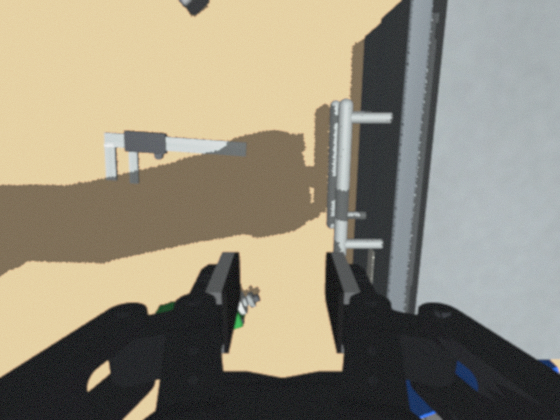

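The handle bar runs from about (347,100) to (341,257), with posts at rows 118 and 243. The unit's front edge is at about column 440 at the top of the picture and 402 at the bottom. The caliper lies clear at (170,145).

```bash
python3 - <<'E'
from h import *
c=calibration("wrist");c["T"]=np.load("pics/w1T.npy")
p=ray(c,[(346,117),(341,243)],.152);v=p[0]-p[1];m=p.mean(0);print("handle posts",p,np.linalg.norm(v),m,"yaw y-axis",np.degrees(np.arctan2(v[1],v[0])))
e=ray(c,[(440,20),(410,270)],.19);print("edge",e,np.degrees(np.arctan2(*(e[0]-e[1])[[1,0]])))
x,y=m[:2]
plan([(x,y,.20,57,3),(x,y,.139,57,4),(x,y,.139,57,2)])
E
```

```text
handle posts [[ 0.55282889 -0.30699979  0.152     ]
 [ 0.49704827 -0.39296135  0.152     ]] 0.10247373918850022 [ 0.52493858 -0.34998057  0.152     ] yaw y-axis 57.020381889299976
edge [[ 0.62694079 -0.28420299  0.19      ]
 [ 0.53150136 -0.42384202  0.19      ]] 55.648471123410644
dp [[0.0,0.02,0.042],[0.0,0.019,0.042],[0.0,0.02,0.042],[0.0,0.0,0.019],[0.0,0.0,0.019],[0.0,0.0,0.019],[0.0,0.0,0.019],[0.0,0.0,0.0],[0.0,0.0,0.0]] 
rot [[0.0,0.0,0.001],[0.0,0.0,0.0],[0.0,-0.001,0.001],[0.0,0.0,0.0],[0.0,0.0,0.0],[0.0,0.0,0.0],[0.0,0.0,0.0],[0.0,0.0,0.0],[0.0,0.0,0.0]] 9
end [ 0.5252 -0.35    0.1393] [3.141 0.    0.993]
```

{"fn": "move_arm", "kwargs": {"jaw": [172,172,172,172,172,172,172,255,255,255], "dp": [[0,0.02,0.042],[0,0.019,0.042],[0,0.02,0.042],[0,0,0.019],[0,0,0.019],[0,0,0.019],[0,0,0.019],[0,0,0],[0,0,0],[0,0,0]], "rotation": [[0,0,0.001],[0,0,0],[0,0,0],[0,0,0],[0,0,0],[0,0,0],[0,0,0],[0,0,0],[0,0,0],[0,0,0]]}}

```text
clock: 2.65
position: [0.5187, -0.3561, 0.1379]
tool_rot: [-3.14, 0.0, 0.984]
force: [0.3, 0.3, -20.8]
grip_width: 0.0089
```

{"fn": "move_arm", "kwargs": {"jaw": [255,255,255,255,255], "dp": [[0,0,0],[0,-0.01,0],[0,-0.02,0],[0,-0.025,0],[0,0,0]], "rotation": [[0,0,0],[0,0,0],[0,0,0],[0,0,0],[0,0,0]]}}

```text
clock: 3.28
position: [0.4805, -0.3311, 0.1379]
tool_rot: [-3.139, 0.001, 0.984]
force: [-1.7, 0.7, -30.8]
grip_width: 0.0094
```

```bash
python3 - <<'E'
from h import *
s=bot.observe();print(s["position"],s["tool_rot"],s["grip_width"],s["force"])
im=grab_frame("wrist");cv2.imwrite("pics/w2.png",im)
E
```

```text
[ 0.48049581 -0.33110702  0.13793956] [-3.13888625e+00  5.57061598e-04  9.84309169e-01] 0.009385608820064908 [ -1.6878821    0.70644237 -30.84827508]
```

View pics/w2.png

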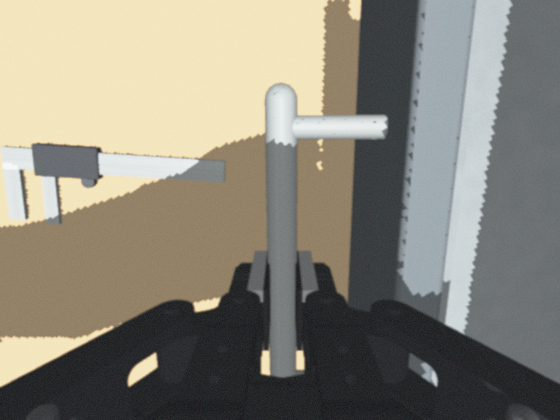

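{"fn": "move_arm", "kwargs": {"jaw": [255,255,255,255,255,255,255], "dp": [[0,-0.01,0.002],[0,-0.02,0],[0,-0.025,0],[0,-0.025,0],[0,-0.025,0],[0,-0.015,0],[0,0,0]], "rotation": [[0,0,0],[0,0,0],[0,0,0],[0,0,0],[0,0,0],[0,0,0],[0,0,0]]}}

```text
clock: 4.2
position: [0.4015, -0.2793, 0.1377]
tool_rot: [3.141, 0.001, 0.984]
force: [-4.5, -4.6, -12.0]
grip_width: 0.0091
```

{"fn": "move_arm", "kwargs": {"jaw": [255,255,255,172,172,172,172,172], "dp": [[0,-0.006,0.001],[0,-0.006,0],[0,0,0],[0,0,0],[0,0,0],[0,0,-0.03],[0,0,-0.05],[0,0,-0.05]], "rotation": [[0,0,0],[0,0,0],[0,0,0],[0,0,0],[0,0,0],[0,0,0],[0,0,0],[0,0,0]]}}

```text
clock: 5.2
position: [0.3948, -0.2734, 0.2417]
tool_rot: [3.141, -0.0, 0.985]
force: [-0.3, -0.2, 0.9]
grip_width: 0.0276
```

```bash
python3 - <<'E'
from h import *
s=bot.observe();print(s["force"])
plan([(0.50,0.003,.29,4,9)])
E
```

```text
[-0.25733786 -0.19908959  0.85798433]
dp [[0.04,-0.009,-0.007],[0.039,-0.013,-0.007],[0.037,-0.017,-0.007],[0.036,-0.021,-0.007],[0.033,-0.024,-0.006],[0.031,-0.027,-0.007],[0.028,-0.03,-0.006],[0.024,-0.033,-0.007],[0.021,-0.036,-0.006]] 
rot [[0.0,0.0,0.032],[0.0,0.0,0.032],[0.0,0.0,0.032],[0.0,0.0,0.033],[0.0,0.0,0.032],[0.0,0.0,0.033],[0.0,0.0,0.032],[0.0,0.0,0.033],[0.0,0.0,0.032]] 9
end [0.5    0.0033 0.2897] [ 3.141e+00 -1.000e-03  7.100e-02]
```

{"fn": "move_arm", "kwargs": {"jaw": [172,75,75,75,75,75,75,75,75,75], "dp": [[0.04,-0.009,-0.007],[0.039,-0.013,-0.007],[0.037,-0.017,-0.007],[0.036,-0.021,-0.007],[0.033,-0.024,-0.006],[0.031,-0.027,-0.007],[0.028,-0.03,-0.006],[0.024,-0.033,-0.007],[0.021,-0.036,-0.006],[0,0,0]], "rotation": [[0,0,0.032],[0,0,0.032],[0,0,0.032],[0,0,0.033],[0,0,0.032],[0,0,0.033],[0,0,0.032],[0,0,0.033],[0,0,0.032],[0,0,0]]}}

```text
clock: 6.45
position: [0.5007, 0.0056, 0.2887]
tool_rot: [-3.141, -0.002, 0.073]
force: [0.1, -0.3, -0.3]
grip_width: 0.0604
```

```bash
python3 - <<'E'
from h import *
s=bot.observe();print(s["position"],s["tool_rot"],s["grip_width"],s["qpos"].round(2))
np.save("pics/w3T.npy",np.array(calibration("wrist")["T"]))
im=grab_frame("wrist");cv2.imwrite("pics/w3.png",im)
a=grab_frame("scene");cv2.imwrite("pics/s3.png",a)
E
```

```text
[0.50065294 0.00556908 0.288703  ] [-3.14073163e+00 -1.61655062e-03  7.27173425e-02] 0.06039940299229056 [ 0.16  0.28 -0.35  1.84  0.11  1.05 -1.74]
```

View pics/w3.png

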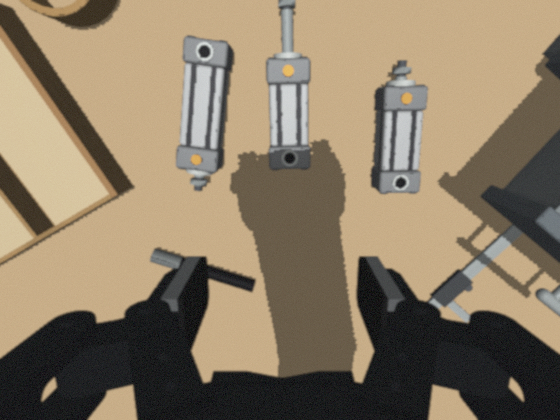

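In this wrist view the rod-out cylinder M has its ports at (288,70) and (290,158). R has them at (204,51) and (196,160), and L at (407,98) and (401,182). There is room for the jaws, and the marker lies nearby at (205,268).

```bash
python3 - <<'E'
from h import *
c=calibration("wrist");c["T"]=np.load("pics/w3T.npy")
for n,l in dict(M=[(288,70),(290,158)],R=[(204,51),(196,160)],L=[(407,98),(401,182)]).items():
    p=ray(c,l,.044);v=p[0]-p[1];print(n,p.mean(0).round(4),np.linalg.norm(v).round(4),np.degrees(np.arctan2(v[1],v[0])).round(2))
    if n=="M": m=p.mean(0);w=np.degrees(np.arctan2(v[1],v[0]))
t=ray(c,[(0,38),(115,197),(0,260)],.045);print("tray",t)
print("marker",ray(c,[(153,257),(254,285)],.01))
print("rod tip M",ray(c,(288,2),.022))
plan([(m[0],m[1],.09,w,6),(m[0],m[1],.006,w,5)])
E
```

```text
M [0.5583 0.003  0.044 ] 0.0868 5.83
R [0.5593 0.0936 0.044 ] 0.1072 -3.44
L [ 0.5411 -0.1175  0.044 ] 0.0858 5.01
tray [[0.60993961 0.28634926 0.045     ]
 [0.45968324 0.18286934 0.045     ]
 [0.37669504 0.31539201 0.045     ]]
marker [[0.37744277 0.15542552 0.01      ]
 [0.34895894 0.02998941 0.01      ]]
rod tip M [[0.66707384 0.01224068 0.022     ]]
dp [[0.012,0.001,0.041],[0.012,0.001,0.041],[0.012,0.001,0.041],[0.012,0.001,0.042],[0.012,0.001,0.041],[0.013,0.001,0.042],[0.0,0.0,0.021],[0.0,0.0,0.021],[0.0,0.0,0.021],[0.0,0.0,0.021]] 
rot [[0.0,0.0,-0.002],[0.0,0.0,-0.002],[0.0,0.0,-0.001],[0.0,0.0,-0.002],[0.0,0.0,-0.001],[0.0,0.0,-0.002],[0.0,0.0,0.0],[0.0,0.0,0.0],[0.0,0.0,0.0],[0.0,0.0,0.0]] 10
dp [[0.0,0.0,0.021]] 
rot [[0.0,0.0,0.0]] 1
end [0.5586 0.0031 0.0058] [ 3.141 -0.     0.103]
```

{"fn": "move_arm", "kwargs": {"jaw": [75,75,75,75,75,75,75,75,75,75], "dp": [[0.012,0.001,0.041],[0.012,0.001,0.041],[0.012,0.001,0.041],[0.012,0.001,0.042],[0.012,0.001,0.041],[0.013,0.001,0.042],[0,0,0.03],[0,0,0.03],[0,0,0.03],[0,0,0.015]], "rotation": [[0,0,-0.002],[0,0,-0.002],[0,0,-0.001],[0,0,-0.002],[0,0,-0.001],[0,0,-0.002],[0,0,0],[0,0,0],[0,0,0],[0,0,0]]}}

```text
clock: 7.8
position: [0.558, 0.002, 0.0048]
tool_rot: [3.141, 0.001, 0.101]
force: [-0.3, -0.0, 0.8]
grip_width: 0.0605
```

{"fn": "move_arm", "kwargs": {"jaw": [255,255,255,255,255,255,255], "dp": [[0,0,0],[0,0,0],[0,0,0],[0,0,0],[0,0,-0.02],[0,0,-0.04],[0,0,-0.04]], "rotation": [[0,0,0],[0,0,0],[0,0,0],[0,0,0],[0,0,0],[0,0,0],[0,0,0]], "squeeze": 60}}

```text
clock: 8.68
position: [0.5585, 0.0031, 0.0876]
tool_rot: [-3.142, -0.0, 0.102]
force: [1.0, -0.3, -5.3]
grip_width: 0.0392
```

```bash
python3 - <<'E'
from h import *
x,y=.4875,-.36
plan([(.555,-.01,.23,8,4),(x,y,.245,56.5,9),(x,y,.125,56.5,5)])
E
```

```text
dp [[-0.001,0.004,-0.044],[-0.002,0.004,-0.045],[-0.002,0.004,-0.044],[-0.001,0.004,-0.045],[-0.016,0.047,-0.002],[-0.02,0.045,-0.002],[-0.025,0.043,-0.002],[-0.028,0.04,-0.002],[-0.032,0.038,-0.002],[-0.036,0.034,-0.002]] 
rot [[0.0,0.0,-0.003],[0.0,0.0,-0.003],[0.0,0.0,-0.003],[0.0,0.0,-0.003],[0.0,0.0,-0.03],[0.0,0.0,-0.03],[0.0,0.0,-0.03],[0.0,0.0,-0.03],[0.0,0.0,-0.03],[0.0,0.0,-0.03]] 10
dp [[-0.039,0.031,-0.002],[-0.041,0.027,-0.002],[-0.044,0.023,-0.003],[0.0,0.0,0.03],[0.0,0.0,0.03],[0.0,0.0,0.03],[0.0,0.0,0.03],[0.0,0.0,0.03]] 
rot [[0.0,0.0,-0.03],[0.0,0.0,-0.03],[0.0,0.0,-0.03],[0.0,0.0,0.0],[0.0,0.0,0.0],[0.0,0.0,0.0],[0.0,0.0,0.0],[0.0,0.0,0.0]] 8
end [ 0.4873 -0.3598  0.1252] [ 3.141 -0.     0.988]
```

{"fn": "move_arm", "kwargs": {"jaw": [255,255,255,255,255,255,255,255,255,255], "dp": [[-0.001,0.004,-0.044],[-0.002,0.004,-0.045],[-0.002,0.004,-0.044],[-0.001,0.004,-0.045],[-0.016,0.047,-0.002],[-0.02,0.045,-0.002],[-0.025,0.043,-0.002],[-0.028,0.04,-0.002],[-0.032,0.038,-0.002],[-0.036,0.034,-0.002]], "rotation": [[0,0,-0.003],[0,0,-0.003],[0,0,-0.003],[0,0,-0.003],[0,0,-0.03],[0,0,-0.03],[0,0,-0.03],[0,0,-0.03],[0,0,-0.03],[0,0,-0.03]]}}

```text
clock: 9.93
position: [0.5094, -0.2443, 0.2389]
tool_rot: [3.141, -0.0, 0.708]
force: [-0.5, 0.2, -4.9]
grip_width: 0.0391
```

{"fn": "move_arm", "kwargs": {"jaw": [255,255,255,255], "dp": [[-0.039,0.031,-0.002],[-0.041,0.027,-0.002],[-0.044,0.023,-0.003],[0,0,0]], "rotation": [[0,0,-0.03],[0,0,-0.03],[0,0,-0.03],[0,0,0]]}}

```text
clock: 10.42
position: [0.4855, -0.363, 0.2441]
tool_rot: [3.141, 0.001, 0.984]
force: [0.3, 1.0, -5.5]
grip_width: 0.0392
```

```bash
python3 - <<'E'
from h import *
s=bot.observe();print(s["position"],s["tool_rot"],s["grip_width"],s["force"])
np.save("pics/w4T.npy",np.array(calibration("wrist")["T"]))
im=grab_frame("wrist");a=grab_frame("scene");b=grab_frame("side")
cv2.imwrite("pics/w4.png",im);cv2.imwrite("pics/s4.png",a);cv2.imwrite("pics/d4.png",b)
o=np.zeros((600,800,3),np.uint8);o[:300,:400]=cv2.resize(im,(400,300));o[:300,400:]=cv2.resize(a[130:340,0:280],(400,300));o[300:,:400]=cv2.resize(b[60:210,240:440],(400,300));cv2.imwrite("pics/m4.png",o)
E
```

```text
[ 0.48545261 -0.36302269  0.24408948] [3.14117485e+00 1.31333570e-03 9.84038966e-01] 0.03918508227641442 [ 0.26605299  0.96368683 -5.45462283]
```

View pics/m4.png

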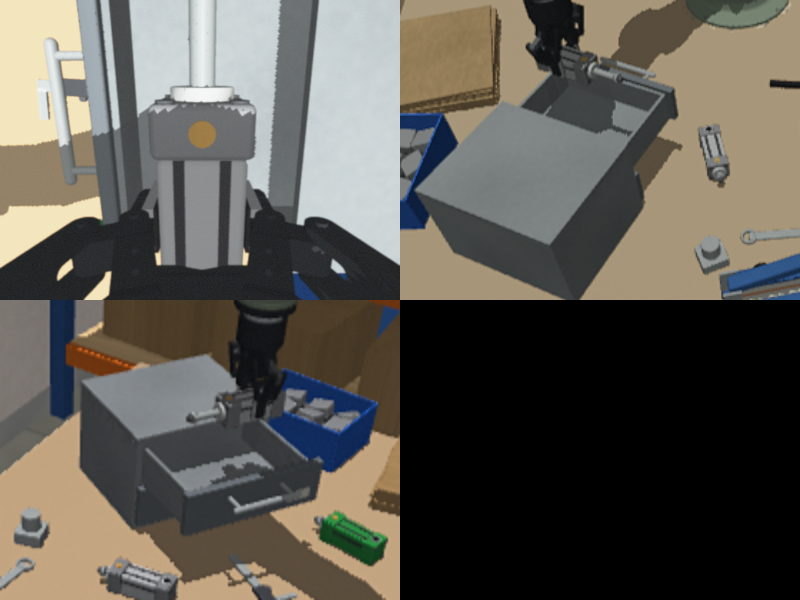

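The drawer is open, with the cylinder above it and the rod out along the drawer's +y. The handle shows at the left of the wrist tile, from (56,55) to (69,175) in tile pixels, and the unit's roof edge runs from (306,0) to (290,220).

```bash
python3 - <<'E'
from h import *
np.set_printoptions(precision=4,suppress=True)
c=calibration("wrist");c["T"]=np.load("pics/w4T.npy")
u=np.array([.834,-.552,0]);v=np.array([.552,.834,0])
f=lambda l,z:[(round(p@u,4),round(p@v,4)) for p in ray(c,np.array(l)*1.4,z)]
print("posts",f([(56,55),(69,175)],.152)); print("panel outer/inner",f([(82,50),(106,50)],.177),"roof",f([(306,0),(290,215)],.19))
p=bot.observe()["position"];print("tcp",p@u,p@v)
E
```

```text
posts [(np.float64(0.4825), np.float64(0.0483)), (np.float64(0.479), np.float64(-0.0591))]
panel outer/inner [(np.float64(0.5154), np.float64(0.0501)), (np.float64(0.5334), np.float64(0.05))] roof [(np.float64(0.6747), np.float64(0.0802)), (np.float64(0.678), np.float64(-0.0801))]
tcp 0.6045894341397212 -0.03036083263274192
```

{"fn": "move_arm", "kwargs": {"jaw": [255,255,255,255,255,255,255,255,255], "dp": [[0,0,0.03],[0,0,0.035],[0,0,0.035],[0,0,0.03],[0,0,0.016],[0,0,0.008],[0,0,0.005],[0,0,0.004],[0,0,0]], "rotation": [[0,0,0],[0,0,0],[0,0,0],[0,0,0],[0,0,0],[0,0,0],[0,0,0],[0,0,0],[0,0,0]]}}

```text
clock: 11.7
position: [0.4873, -0.3599, 0.1131]
tool_rot: [3.141, -0.0, 0.987]
force: [0.1, -0.0, -5.0]
grip_width: 0.0394
```

{"fn": "move_arm", "kwargs": {"jaw": [255,255,255], "dp": [[0,0,0.002],[0,0,0.001],[0,0,0]], "rotation": [[0,0,0],[0,0,0],[0,0,0]]}}

```text
clock: 12.08
position: [0.4876, -0.3601, 0.111]
tool_rot: [3.141, 0.0, 0.987]
force: [0.4, -0.9, 2.6]
grip_width: 0.0396
```

{"fn": "move_arm", "kwargs": {"jaw": [90,90,90,90,90,90,90,90,150], "dp": [[0,0,0],[0,0,0],[0,0,0],[0,0,-0.01],[0,0,-0.025],[0,0,-0.035],[0,0,-0.035],[0,0,-0.025],[0,0,0]], "rotation": [[0,0,0],[0,0,0],[0,0,0],[0,0,0],[0,0,0],[0,0,0],[0,0,0],[0,0,0],[0,0,0]]}}

```text
clock: 13.2
position: [0.488, -0.3602, 0.2172]
tool_rot: [3.138, 0.0, 0.987]
force: [-0.7, -0.1, 1.0]
grip_width: 0.0381
```

```bash
python3 - <<'E'
from h import *
plan([(.397,-.271,.205,56.4,4),(.397,-.271,.1385,56.4,3)])
E
```

```text
dp [[0.008,-0.039,0.004],[0.007,-0.039,0.004],[0.008,-0.039,0.003],[0.007,-0.039,0.004],[0.0,0.0,0.028],[0.0,0.0,0.027],[0.0,0.0,0.028]] 
rot [[0.0,0.0,0.0],[0.0,0.0,0.0],[0.001,0.0,0.0],[0.0,0.0,0.001],[0.0,0.0,0.0],[0.0,0.0,0.0],[0.0,0.0,0.0]] 7
end [ 0.3971 -0.2715  0.1385] [3.141 0.    0.984]
```

{"fn": "move_arm", "kwargs": {"jaw": [172,172,172,172,172,172,172,255,255,255], "dp": [[0.008,-0.039,0.004],[0.007,-0.039,0.004],[0.008,-0.039,0.003],[0.007,-0.039,0.004],[0,0,0.028],[0,0,0.027],[0,0,0.028],[0,0,0],[0,0,0],[0,0,0]], "rotation": [[0,0,0],[0,0,0],[0,0,0],[0,0,0],[0,0,0],[0,0,0],[0,0,0],[0,0,0],[0,0,0],[0,0,0]], "squeeze": 40}}

```text
clock: 14.45
position: [0.3958, -0.2706, 0.1357]
tool_rot: [-3.14, -0.0, 0.988]
force: [1.4, 1.8, -19.6]
grip_width: 0.0092
```

```bash
python3 - <<'E'
from h import *
s=bot.observe();print(s["position"],s["force"])
im=grab_frame("wrist");a=grab_frame("scene");b=grab_frame("side")
o=np.zeros((600,800,3),np.uint8);o[:300,:400]=cv2.resize(im,(400,300));o[:300,400:]=cv2.resize(a[130:340,0:280],(400,300));o[300:,:400]=cv2.resize(b[60:210,240:440],(400,300));cv2.imwrite("pics/m5.png",o)
E
```

```text
[ 0.39576956 -0.2705616   0.13567237] [  1.43516294   1.78600637 -19.57763316]
```

View pics/m5.png

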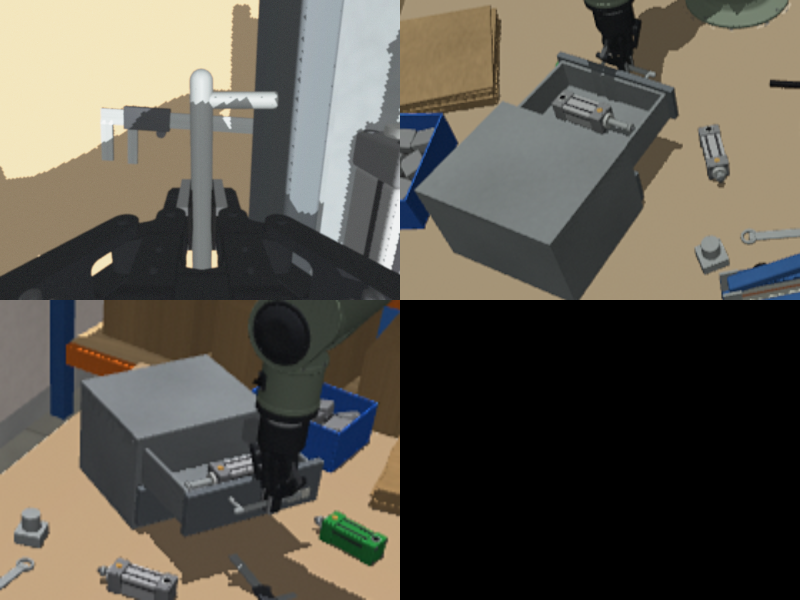

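The cylinder lies flat in the drawer with its rod out, and the handle is gripped again. I'll push the drawer shut slowly.

{"fn": "move_arm", "kwargs": {"jaw": [255,255,255,255,255,255,255,255,255,255], "dp": [[0,0.008,0.002],[0,0.016,0],[0,0.022,0],[0,0.022,0],[0,0.022,0],[0,0.022,0],[0,0.022,0],[0,0.02,0],[0,0.016,0],[0,0.01,0]], "rotation": [[0,0,0],[0,0,0],[0,0,0],[0,0,0],[0,0,0],[0,0,0],[0,0,0],[0,0,0],[0,0,0],[0,0,0]]}}

```text
clock: 15.85
position: [0.5181, -0.3507, 0.1355]
tool_rot: [3.139, -0.001, 0.988]
force: [1.3, 4.1, 6.8]
grip_width: 0.0093
```

{"fn": "move_arm", "kwargs": {"jaw": [255,255,255,255,255], "dp": [[0,0.008,0],[0,0.006,0],[0,0.005,0],[0,0.003,0],[0,0,0]], "rotation": [[0,0,0],[0,0,0],[0,0,0],[0,0,0],[0,0,0]]}}

```text
clock: 16.48
position: [0.5255, -0.3557, 0.135]
tool_rot: [-3.126, 0.002, 0.988]
force: [-51.4, 39.2, 51.8]
grip_width: 0.0089
```

{"fn": "move_arm", "kwargs": {"jaw": [255,255,172,172,172,172,172,172], "dp": [[0,-0.004,-0.001],[0,-0.003,-0.001],[0,0,0],[0,0,0],[0,0,-0.02],[0,0,-0.04],[0,0,-0.05],[0,0,-0.03]], "rotation": [[0,0,0],[0,0,0],[0,0,0],[0,0,0],[0,0,0],[0,0,0],[0,0,0],[0,0,0]]}}

```text
clock: 17.48
position: [0.5273, -0.3577, 0.2515]
tool_rot: [3.138, 0.0, 0.987]
force: [0.1, 0.3, -1.0]
grip_width: 0.0278
```

```bash
python3 - <<'E'
from h import *
np.save("pics/w6T.npy",np.array(calibration("wrist")["T"]))
cv2.imwrite("pics/w6.png",grab_frame("wrist"));cv2.imwrite("pics/s6.png",grab_frame("scene"))
x,y,w=.5411,-.1175,5.0
plan([(.53,-.20,.24,40,4),(x,y,.15,w,5),(x,y,.06,w,2),(x,y,.006,w,3)])
E
```

```text
dp [[0.042,-0.027,0.004],[0.039,-0.03,0.004],[0.037,-0.032,0.003],[0.035,-0.035,0.004],[0.015,-0.014,0.022],[0.014,-0.016,0.023],[0.012,-0.017,0.022],[0.009,-0.019,0.023],[0.007,-0.019,0.022],[0.0,0.0,0.056]] 
rot [[0.0,0.0,0.023],[0.001,0.0,0.023],[0.0,0.0,0.023],[0.001,0.0,0.023],[0.0,0.0,0.039],[0.0,0.0,0.039],[0.0,0.0,0.039],[0.0,0.0,0.039],[0.0,0.0,0.038],[0.0,0.0,0.0]] 10
dp [[0.0,0.0,0.057],[0.0,0.0,0.022],[0.0,0.0,0.023],[0.0,0.0,0.022]] 
rot [[0.0,0.0,0.0],[0.0,0.0,0.0],[0.0,0.0,0.0],[0.0,0.0,0.0]] 4
end [ 0.5411 -0.1175  0.0064] [-3.141 -0.     0.088]
```

{"fn": "move_arm", "kwargs": {"jaw": [172,75,75,75,75,75,75,75,75,75], "dp": [[0.042,-0.027,0.004],[0.039,-0.03,0.004],[0.037,-0.032,0.003],[0.035,-0.035,0.004],[0.015,-0.014,0.022],[0.014,-0.016,0.023],[0.012,-0.017,0.022],[0.009,-0.019,0.023],[0.007,-0.019,0.022],[0,0,0.03]], "rotation": [[0,0,0.023],[0.001,0,0.023],[0,0,0.023],[0.001,0,0.023],[0,0,0.039],[0,0,0.039],[0,0,0.039],[0,0,0.039],[0,0,0.038],[0,0,0]]}}

```text
clock: 18.82
position: [0.5399, -0.1149, 0.1231]
tool_rot: [-3.137, 0.002, 0.089]
force: [0.2, -1.1, 0.2]
grip_width: 0.0606
```

```bash
python3 - <<'E'
from h import *
x,y,w=.5411,-.1175,5.0
plan([(x,y,.06,w,3),(x,y,.006,w,3)])
np.save("pics/w7T.npy",np.array(calibration("wrist")["T"]))
a=cv2.imread("pics/w6.png");im=grab_frame("wrist");s=grab_frame("scene")
cv2.imwrite("pics/w7.png",im)
o=np.zeros((600,800,3),np.uint8);o[:300,:400]=cv2.resize(a,(400,300));o[:300,400:]=cv2.resize(s[130:340,0:280],(400,300));o[300:,:400]=cv2.resize(im,(400,300));cv2.imwrite("pics/m7.png",o)
E
```

```text
dp [[0.0,0.001,0.026],[0.001,0.001,0.026],[0.0,0.002,0.027],[0.0,0.0,0.022],[0.0,0.0,0.023],[0.0,0.0,0.022]] 
rot [[0.0,0.0,0.0],[-0.001,0.0,0.0],[0.0,0.001,0.001],[0.0,0.0,0.0],[0.0,0.0,0.0],[0.0,0.0,0.0]] 6
end [ 0.5409 -0.1177  0.0062] [-3.14e+00 -1.00e-03  8.60e-02]
```

View pics/m7.png

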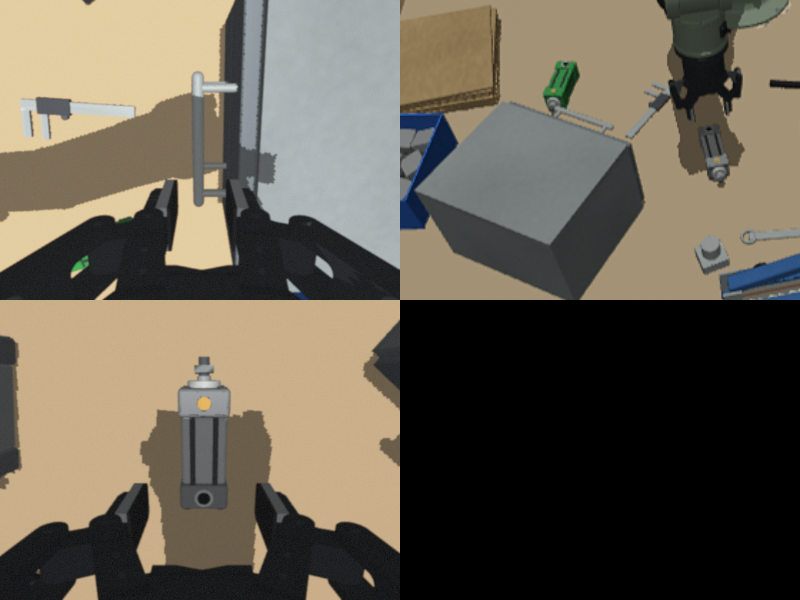

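The drawer shows shut in the first tile. L sits centred between the jaws, with its ports at tile pixels (204,104) and (204,198).

{"fn": "move_arm", "kwargs": {"jaw": [75,75,75,75,75,255,255,255,255], "dp": [[0,0.001,0.035],[0.001,0.001,0.035],[0,0.002,0.035],[0,0,0.025],[0,0,0.016],[0,0,0],[0,0,0],[0,0,0],[0,0,0]], "rotation": [[0,0,0],[-0.001,0,0],[0,0,0.001],[0,0,0],[0,0,0],[0,0,0],[0,0,0],[0,0,0],[0,0,0]], "squeeze": 60}}

```text
clock: 20.05
position: [0.5397, -0.1191, 0.0067]
tool_rot: [-3.14, 0.004, 0.086]
force: [-1.7, 0.2, 4.3]
grip_width: 0.0395
```

```bash
python3 - <<'E'
from h import *
np.set_printoptions(precision=4,suppress=True)
c=calibration("wrist");c["T"]=np.load("pics/w6T.npy")
u=np.array([.834,-.552,0]);v=np.array([.552,.834,0])
f=lambda l,z:[((p@u).round(4),(p@v).round(4)) for p in ray(c,np.array(l)*1.4,z)]
print("handle posts",f([(198,88),(198,193)],.152),"edge",f([(268,20),(258,180)],.19))
c["T"]=np.load("pics/w7T.npy");print("L",ray(c,np.array([(204,104),(204,198)])*1.4,.044))
t=np.array([[0.6464,0.3033],[0.46,0.1851],[0.3355,0.3718],[0.5222,0.4855]]);
w=np.radians(32.5);ty=np.array([-np.sin(w),np.cos(w)])
c3=calibration("wrist");c3["T"]=np.load("pics/w3T.npy")
# wrist-view tray corner and edges -> centre
e=ray(c3,[(0,38),(115,197),(0,260)],.045)[:,:2]
a1=np.degrees(np.arctan2(*(e[0]-e[1])[::-1]));a2=np.degrees(np.arctan2(*(e[2]-e[1])[::-1]))
w2=np.radians((a1+a2-90)/2);ex=np.array([np.cos(w2),np.sin(w2)]);ey=np.array([-ex[1],ex[0]])
print("wrist tray",a1,a2-90,"centre",e[1]+.11*ex+.1125*ey,"side",t.mean(0))
s=bot.observe();print(s["position"],s["force"],s["grip_width"])
E
```

```text
handle posts [(np.float64(0.6337), np.float64(0.0484)), (np.float64(0.6335), np.float64(-0.0537))] edge [(np.float64(0.6837), np.float64(0.0972)), (np.float64(0.6837), np.float64(-0.0243))]
L [[ 0.583  -0.1128  0.044 ]
 [ 0.4978 -0.1207  0.044 ]]
wrist tray 34.55475848380262 32.055578634236255 centre [0.4898 0.3373] side [0.491  0.3364]
[ 0.5397 -0.1191  0.0067] [-1.7049  0.192   4.3364] 0.03947765734366565
```

Handle-to-roof-edge readings still leave the drawer possibly 5–12 mm ajar, because the gripper linkage may have met the unit's roof edge. I'll recheck and push it from in front of the handle once the cylinders are in the tray. Next I take L to the left cell.

```bash
python3 - <<'E'
from h import *
x,y=.4526,.3776
plan([(.539,-.11,.13,5,4),(x,y,.15,32.8,11),(x,y,.05,32.8,4)])
E
```

```text
dp [[0.0,-0.003,-0.039],[0.0,-0.003,-0.038],[0.0,-0.003,-0.039],[0.0,-0.003,-0.038],[-0.005,-0.056,-0.002],[-0.002,-0.056,-0.002],[0.0,-0.056,-0.002],[0.002,-0.056,-0.002],[0.005,-0.056,-0.002],[0.007,-0.056,-0.002]] 
rot [[0.0,0.0,0.0],[0.0,0.0,0.0],[0.0,0.001,0.0],[0.0,0.0,-0.001],[0.0,0.0,-0.014],[0.0,0.0,-0.014],[0.0,0.0,-0.014],[0.0,0.0,-0.014],[0.0,0.0,-0.014],[0.0,0.0,-0.014]] 10
dp [[0.01,-0.055,-0.002],[0.012,-0.055,-0.003],[0.015,-0.054,-0.002],[0.017,-0.054,-0.003],[0.02,-0.053,-0.002],[0.0,0.0,0.031],[0.0,0.0,0.031],[0.0,0.0,0.031],[0.0,0.0,0.032]] 
rot [[0.0,0.0,-0.014],[0.0,0.0,-0.014],[0.0,0.0,-0.014],[0.0,0.0,-0.014],[0.0,0.0,-0.014],[0.0,0.0,0.0],[0.0,0.0,0.0],[0.0,0.0,0.0],[0.0,0.0,0.0]] 9
end [0.4524 0.3775 0.0497] [-3.14  -0.     0.573]
```

{"fn": "move_arm", "kwargs": {"jaw": [255,255,255,255,255,255,255,255,255,255], "dp": [[0,-0.003,-0.039],[0,-0.003,-0.038],[0,-0.003,-0.039],[0,-0.003,-0.038],[-0.005,-0.056,-0.002],[-0.002,-0.056,-0.002],[0,-0.056,-0.002],[0.002,-0.056,-0.002],[0.005,-0.056,-0.002],[0.007,-0.056,-0.002]], "rotation": [[0,0,0],[0,0,0],[0,0.001,0],[0,0,-0.001],[0,0,-0.014],[0,0,-0.014],[0,0,-0.014],[0,0,-0.014],[0,0,-0.014],[0,0,-0.014]]}}

```text
clock: 21.3
position: [0.4909, 0.157, 0.1397]
tool_rot: [-3.14, 0.0, 0.354]
force: [0.3, -0.2, -2.9]
grip_width: 0.0393
```

{"fn": "move_arm", "kwargs": {"jaw": [255,255,255,255,255,255], "dp": [[0.01,-0.055,-0.002],[0.012,-0.055,-0.003],[0.015,-0.054,-0.002],[0.017,-0.054,-0.003],[0.02,-0.053,-0.002],[0,0,0]], "rotation": [[0,0,-0.014],[0,0,-0.014],[0,0,-0.014],[0,0,-0.014],[0,0,-0.014],[0,0,0]]}}

```text
clock: 22.05
position: [0.4504, 0.3812, 0.1495]
tool_rot: [-3.138, -0.0, 0.578]
force: [1.1, -0.1, -4.2]
grip_width: 0.0394
```

```bash
python3 - <<'E'
from h import *
s=bot.observe();print(s["position"],s["tool_rot"],s["grip_width"],s["force"])
np.save("pics/w8T.npy",np.array(calibration("wrist")["T"]))
im=grab_frame("wrist");a=grab_frame("scene");b=grab_frame("side");cv2.imwrite("pics/w8.png",im);cv2.imwrite("pics/s8.png",a)
o=np.zeros((600,800,3),np.uint8);o[:300,:400]=cv2.resize(im,(400,300));o[300:,400:]=cv2.resize(a[180:285,50:190],(400,300),interpolation=cv2.INTER_CUBIC);o[300:,:400]=cv2.resize(b[80:185,270:410],(400,300),interpolation=cv2.INTER_CUBIC)
o[:300,400:]=cv2.resize(a[130:280,270:470],(400,300))
cv2.imwrite("pics/d8.png",b);cv2.imwrite("pics/m8.png",o)
plan([(.4526,.3776,.05,32.8,4)])
E
```

```text
[0.45044897 0.3811937  0.14951182] [-3.13765563e+00 -4.80956744e-04  5.77951841e-01] 0.03940581867910121 [ 1.13758487 -0.14296743 -4.22448086]
dp [[0.0,0.0,0.031],[0.0,0.0,0.031],[0.0,0.0,0.031],[0.001,-0.001,0.031]] 
rot [[0.0,0.0,0.0],[0.0,0.0,0.0],[0.0,0.0,0.0],[0.0,0.0,0.0]] 4
end [0.4524 0.3779 0.05  ] [-3.14e+00  1.00e-03  5.72e-01]
```

View pics/m8.png

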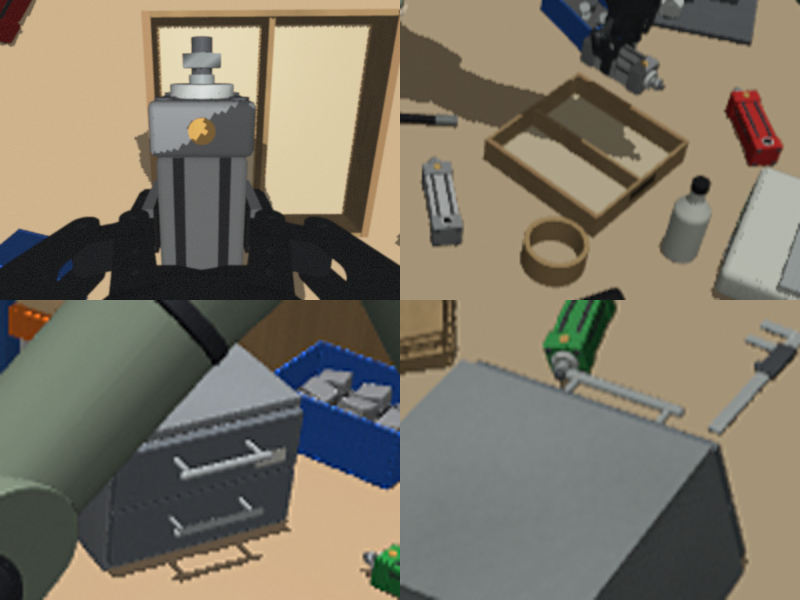

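The cylinder hangs over the tray. In wrist tile pixels the tray's left wall top is at about (147,20) and the partition runs from (272,20) to (264,225). I'll check the cell centre numerically.

```bash
python3 - <<'E'
from h import *
np.set_printoptions(precision=4,suppress=True)
c=calibration("wrist");c["T"]=np.load("pics/w8T.npy")
p=ray(c,np.array([(272,20),(265,225),(147,20),(152,60),(366,215)])*1.4,.045);print(p)
v=p[0]-p[1];print("partition yaw",np.degrees(np.arctan2(v[1],v[0])))
w=np.radians(32.8);ex=np.array([np.cos(w),np.sin(w)]);ey=np.array([-ex[1],ex[0]])
for q in p: print("tray-frame",(q[:2]-[.4905,.337])@ex,(q[:2]-[.4905,.337])@ey)
s=bot.observe();print("tcp",(s["position"][:2]-[.4905,.337])@ex,(s["position"][:2]-[.4905,.337])@ey)
E
```

```text
[[0.5769 0.3927 0.045 ]
 [0.4151 0.2793 0.045 ]
 [0.5184 0.4824 0.045 ]
 [0.4926 0.4623 0.045 ]
 [0.482  0.1987 0.045 ]]
partition yaw 35.04034504455983
tray-frame 0.102763159776701 4.261318642808515e-05
tray-frame -0.09468054511111207 -0.0076816485763752385
tray-frame 0.10216107568781516 0.1070966729260325
tray-frame 0.06960153192423266 0.10421105310574244
tray-frame -0.08207429425198778 -0.11169589000945582
tcp -0.010558398994866654 0.05409235725485923
```

{"fn": "move_arm", "kwargs": {"jaw": [255,255,255,255,255,255,255,255,255,255], "dp": [[0,0,0.03],[0,0,0.04],[0,0,0.04],[0,0,0.03],[0,0,0.015],[0,0,0.008],[0,0,0.004],[0,0,0.003],[0,0,0.001],[0,0,0]], "rotation": [[0,0,0],[0,0,0],[0,0,0],[0,0,0],[0,0,0],[0,0,0],[0,0,0],[0,0,0],[0,0,0],[0,0,0]]}}

```text
clock: 23.45
position: [0.4522, 0.3778, 0.0128]
tool_rot: [-3.14, -0.0, 0.573]
force: [-0.3, 0.3, -4.0]
grip_width: 0.0392
```

{"fn": "move_arm", "kwargs": {"jaw": [255,255,95,95,95,95,95,95,95,95], "dp": [[0,0,0.001],[0,0,0.001],[0,0,0],[0,0,0],[0,0,0],[0,0,-0.01],[0,0,-0.03],[0,0,-0.04],[0,0,-0.04],[0,0,-0.03]], "rotation": [[0,0,0],[0,0,0],[0,0,0],[0,0,0],[0,0,0],[0,0,0],[0,0,0],[0,0,0],[0,0,0],[0,0,0]]}}

```text
clock: 24.7
position: [0.4524, 0.3777, 0.133]
tool_rot: [-3.14, -0.001, 0.573]
force: [0.5, -0.0, 0.2]
grip_width: 0.0536
```

```bash
python3 - <<'E'
from h import *
x,y,w=.5593,.0936,-3.4
plan([(x,y,.13,w,8),(x,y,.05,w,3),(x,y,.006,w,3)])
E
```

```text
dp [[-0.01,0.046,0.0],[-0.006,0.047,0.0],[-0.003,0.047,0.0],[0.001,0.048,0.001],[0.005,0.047,0.0],[0.008,0.047,0.001],[0.012,0.046,0.0],[0.016,0.045,0.001],[0.0,0.0,0.033],[0.0,0.0,0.033]] 
rot [[0.0,0.0,0.025],[0.0,0.0,0.025],[0.0,0.0,0.025],[0.0,0.0,0.025],[0.0,0.0,0.025],[0.0,0.0,0.025],[0.0,0.0,0.026],[-0.001,0.0,0.025],[0.0,0.0,0.0],[0.0,0.0,0.0]] 10
dp [[0.0,-0.001,0.034],[0.0,0.0,0.018],[0.0,0.0,0.018],[0.0,0.0,0.019]] 
rot [[0.0,0.0,0.0],[0.0,0.0,0.0],[0.0,0.0,0.0],[0.0,0.0,0.0]] 4
end [0.559  0.0939 0.0059] [ 3.141  0.    -0.059]
```

{"fn": "move_arm", "kwargs": {"jaw": [75,75,75,75,75,75,75,75,75], "dp": [[-0.01,0.046,0],[-0.006,0.047,0],[-0.003,0.047,0],[0.001,0.048,0.001],[0.005,0.047,0],[0.008,0.047,0.001],[0.012,0.046,0],[0.016,0.045,0.001],[0,0,0]], "rotation": [[0,0,0.025],[0,0,0.025],[0,0,0.025],[0,0,0.025],[0,0,0.025],[0,0,0.025],[0,0,0.026],[-0.001,0,0.025],[0,0,0]]}}

```text
clock: 25.82
position: [0.5596, 0.09, 0.1285]
tool_rot: [3.139, 0.0, -0.064]
force: [-0.9, 0.6, -0.4]
grip_width: 0.0602
```

```bash
python3 - <<'E'
from h import *
x,y,w=.5593,.0936,-3.4
plan([(x,y,.05,w,3),(x,y,.006,w,3)])
c=calibration("wrist");im=grab_frame("wrist");cv2.imwrite("pics/w9.png",im)
m=cv2.inRange(cv2.cvtColor(im,cv2.COLOR_BGR2HSV),(14,130,110),(26,255,255))
n,l,st,ce=cv2.connectedComponentsWithStats(m)
# grey cylinder silhouette: low saturation & bright
for i in range(1,n):
    if st[i,4]>40: print("orange",st[i],ce[i],ray(c,ce[i],.044))
k=calibration("wrist");print("expected front-cap port px",proj(k,[x-.053*np.cos(np.radians(w)),y-.053*np.sin(np.radians(w)),.044]),"black",proj(k,[x+.053*np.cos(np.radians(w)),y+.053*np.sin(np.radians(w)),.044]))
d=im.max(2)<40; d[300:]=0
n,l,st,ce=cv2.connectedComponentsWithStats(d.astype(np.uint8))
for i in range(1,n):
    if 60<st[i,4]<3000: print("dark",st[i],ce[i],ray(c,ce[i],.044))
E
```

```text
dp [[0.0,-0.002,0.033],[0.0,-0.001,0.033],[-0.001,-0.002,0.032],[0.0,0.0,0.018],[0.0,0.0,0.019],[0.0,0.0,0.018]] 
rot [[0.0,0.0,0.0],[0.0,0.0,-0.001],[0.001,0.0,0.0],[0.0,0.0,0.0],[0.0,0.0,0.0],[0.0,0.0,0.0]] 6
end [0.559  0.0939 0.006 ] [-3.141  0.    -0.061]
orange [270 283  14  13 140] [276.43571429 289.15      ] [[0.50620073 0.09682801 0.044     ]]
expected front-cap port px [279.38851329 287.93986733] black [278.99664245 128.04391875]
dark [358 257  29  43 747] [368.04819277 283.3145917 ] [[0.50656912 0.03483289 0.044     ]]
dark [179 258  28  42 722] [196.10387812 283.60526316] [[0.51379217 0.15059706 0.044     ]]
dark [388 269  28  31 250] [401.784 285.696] [[0.50333202 0.01204827 0.044     ]]
dark [147 270  30  30 256] [161.6953125 286.6015625] [[0.51307099 0.17405576 0.044     ]]
```

{"fn": "move_arm", "kwargs": {"jaw": [75,75,75,75,75,75,255,255,255,255], "dp": [[0,0,0.035],[0,0,0.04],[0,0,0.035],[0,0,0.025],[0,0,0.015],[0,0,0.003],[0,0,0],[0,0,0],[0,0,0],[0,0,0]], "rotation": [[0,0,0],[0,0,0],[0,0,0],[0,0,0],[0,0,0],[0,0,0],[0,0,0],[0,0,0],[0,0,0],[0,0,0]], "squeeze": 60}}

```text
clock: 27.12
position: [0.5591, 0.093, 0.0065]
tool_rot: [3.14, -0.0, -0.059]
force: [-2.1, 0.3, 7.1]
grip_width: 0.0395
```

```bash
python3 - <<'E'
from h import *
w=np.radians(33.5);ex=np.array([np.cos(w),np.sin(w)]);ey=np.array([-ex[1],ex[0]])
t=np.array([.4905,.337])+.010*ex-.057*ey;print(t)
plan([(.557,.098,.14,-3,4),(*t,.15,33.5,6)])
E
```

```text
[0.53029927 0.29498788]
dp [[-0.001,-0.001,-0.042],[-0.001,-0.002,-0.042],[0.0,-0.001,-0.041],[-0.001,-0.002,-0.042],[-0.008,-0.041,-0.002],[-0.003,-0.041,-0.002],[0.001,-0.041,-0.002],[0.006,-0.041,-0.002],[0.01,-0.04,-0.002],[0.013,-0.04,-0.003]] 
rot [[0.0,0.0,-0.001],[0.0,0.0,0.0],[0.0,0.0,-0.001],[0.0,0.0,0.0],[0.0,0.0,-0.034],[0.0,0.0,-0.034],[0.0,0.0,-0.034],[0.0,0.0,-0.034],[0.0,0.0,-0.033],[0.0,0.0,-0.034]] 10
end [0.5298 0.2952 0.1503] [3.141e+00 1.000e-03 5.850e-01]
```

{"fn": "move_arm", "kwargs": {"jaw": [255,255,255,255,255,255,255,255,255,255], "dp": [[-0.001,-0.001,-0.042],[-0.001,-0.002,-0.042],[0,-0.001,-0.041],[-0.001,-0.002,-0.042],[-0.008,-0.041,-0.002],[-0.003,-0.041,-0.002],[0.001,-0.041,-0.002],[0.006,-0.041,-0.002],[0.01,-0.04,-0.002],[0.013,-0.04,-0.003]], "rotation": [[0,0,-0.001],[0,0,0],[0,0,-0.001],[0,0,0],[0,0,-0.034],[0,0,-0.034],[0,0,-0.034],[0,0,-0.034],[0,0,-0.033],[0,0,-0.034]]}}

```text
clock: 28.38
position: [0.5289, 0.2972, 0.149]
tool_rot: [3.141, 0.003, 0.592]
force: [-0.7, -0.8, -4.5]
grip_width: 0.0391
```

{"fn": "move_arm", "kwargs": {"jaw": [255,255,255,255,255,255,255,255,255,255], "dp": [[0,0,0],[0,0,0.03],[0,0,0.04],[0,0,0.04],[0,0,0.03],[0,0,0.015],[0,0,0.008],[0,0,0.004],[0,0,0.003],[0,0,0]], "rotation": [[0,0,0],[0,0,0],[0,0,0],[0,0,0],[0,0,0],[0,0,0],[0,0,0],[0,0,0],[0,0,0],[0,0,0]]}}

```text
clock: 29.62
position: [0.5296, 0.2948, 0.0137]
tool_rot: [3.141, 0.001, 0.585]
force: [0.7, 0.2, -4.5]
grip_width: 0.0392
```

{"fn": "move_arm", "kwargs": {"jaw": [255,255,255,95,95,95,95,95,95,95], "dp": [[0,0,0.001],[0,0,0.001],[0,0,0.001],[0,0,0],[0,0,0],[0,0,0],[0,0,-0.01],[0,0,-0.03],[0,0,-0.05],[0,0,-0.05]], "rotation": [[0,0,0],[0,0,0],[0,0,0],[0,0,0],[0,0,0],[0,0,0],[0,0,0],[0,0,0],[0,0,0],[0,0,0]]}}

```text
clock: 30.88
position: [0.5294, 0.2949, 0.1246]
tool_rot: [3.141, 0.002, 0.585]
force: [0.5, 0.3, 0.3]
grip_width: 0.0535
```

```bash
python3 - <<'E'
from h import *
plan([(.47,.0,.23,0,7),(.4893,-.3299,.23,-33.5,8)])
E
```

```text
dp [[-0.038,0.038,-0.019],[-0.035,0.041,-0.019],[-0.031,0.044,-0.019],[-0.027,0.046,-0.019],[-0.023,0.049,-0.018],[-0.019,0.05,-0.019],[-0.015,0.052,-0.018],[0.003,0.052,0.0],[0.007,0.051,0.0],[0.01,0.051,0.0]] 
rot [[0.0,0.0,0.027],[0.0,0.0,0.027],[0.0,0.0,0.026],[0.0,0.0,0.027],[0.0,0.0,0.026],[0.0,0.0,0.027],[0.0,0.0,0.026],[0.0,0.0,0.023],[0.0,0.0,0.023],[0.0,0.0,0.023]] 10
dp [[0.014,0.05,0.0],[0.017,0.048,0.0],[0.021,0.047,0.0],[0.024,0.045,0.0],[0.028,0.044,0.001]] 
rot [[0.0,0.0,0.023],[0.0,0.0,0.024],[0.0,0.0,0.023],[0.0,0.0,0.024],[0.001,0.0,0.023]] 5
end [ 0.489  -0.3302  0.2296] [-3.14   0.    -0.583]
```

{"fn": "move_arm", "kwargs": {"jaw": [95,95,95,255,255,255,255,255,255,255], "dp": [[-0.038,0.038,-0.019],[-0.035,0.041,-0.019],[-0.031,0.044,-0.019],[-0.027,0.046,-0.019],[-0.023,0.049,-0.018],[-0.019,0.05,-0.019],[-0.015,0.052,-0.018],[0.003,0.052,0],[0.007,0.051,0],[0.01,0.051,0]], "rotation": [[0,0,0.027],[0,0,0.027],[0,0,0.026],[0,0,0.027],[0,0,0.026],[0,0,0.027],[0,0,0.026],[0,0,0.023],[0,0,0.023],[0,0,0.023]]}}

```text
clock: 32.12
position: [0.4776, -0.1257, 0.2292]
tool_rot: [3.14, -0.0, -0.218]
force: [-0.3, -0.2, -0.9]
grip_width: -0.0
```

{"fn": "move_arm", "kwargs": {"jaw": [255,255,255,255,255,255,255], "dp": [[0.014,0.05,0],[0.017,0.048,0],[0.021,0.047,0],[0.024,0.045,0],[0.028,0.044,0.001],[0,0,0],[0,0,0]], "rotation": [[0,0,0.023],[0,0,0.024],[0,0,0.023],[0,0,0.024],[0.001,0,0.023],[0,0,0],[0,0,0]]}}

```text
clock: 33.0
position: [0.4891, -0.3295, 0.2282]
tool_rot: [-3.14, 0.0, -0.583]
force: [0.6, 0.4, -0.5]
grip_width: -0.0005
```

```bash
python3 - <<'E'
from h import *
np.set_printoptions(precision=4,suppress=True)
s=bot.observe();p=s["position"];print(p,s["tool_rot"],s["force"],s["grip_width"])
u=np.array([.834,-.552,0]);v=np.array([.552,.834,0]);print("tcp u,v",p@u,p@v)
c=calibration("wrist");np.save("pics/w10T.npy",np.array(c["T"]));im=grab_frame("wrist");a=grab_frame("scene");b=grab_frame("side")
cv2.imwrite("pics/w10.png",im)
# bright handle bar edges along rows: sample profile on the image of lines at constant v (z=.152)
g=cv2.cvtColor(im,cv2.COLOR_BGR2GRAY)
for vv in (-.045,-.03,.02,.035):
    us=np.arange(.60,.70,.002);print(vv,[int(g[int(q[1]),int(q[0])]) if 0<=q[0]<560 and 0<=q[1]<420 else -1 for q in [proj(c,u*t+v*vv+np.array([0,0,.152])) for t in us]])
E
```

```text
[ 0.4891 -0.3295  0.2282] [-3.1399  0.0004 -0.5826] [ 0.6098  0.386  -0.4731] -0.0005060408100610028
tcp u,v 0.5897503771547761 -0.0048384407442603194
-0.045 [100, 103, 102, 104, 105, 105, 104, 103, 103, 103, 104, 102, 103, 102, 87, 164, 186, 196, 177, 125, 107, 96, 181, 193, 195, 195, 193, 191, 195, 196, 145, 104, 69, 52, 49, 81, 112, 127, 133, 131, 133, 134, 135, 114, 59, 162, 167, 171, 168, 170]
-0.03 [105, 104, 103, 109, 104, 104, 102, 101, 103, 105, 107, 104, 105, 103, 121, 167, 190, 196, 173, 122, 106, 155, 123, 196, 196, 195, 194, 193, 193, 191, 114, 103, 68, 47, 48, 79, 124, 133, 134, 130, 133, 131, 133, 96, 60, 171, 171, 171, 172, 173]
0.02 [193, 162, 104, 105, 103, 102, 104, 103, 107, 191, 196, 191, 193, 194, 136, 170, 198, 196, 163, 121, 116, 151, 125, 165, 184, 175, 184, 179, 178, 182, 108, 104, 46, 48, 41, 82, 124, 130, 134, 133, 130, 134, 133, 79, 76, 170, 169, 168, 169, 170]
0.035 [193, 193, 192, 194, 194, 195, 195, 197, 194, 194, 194, 195, 193, 191, 138, 169, 196, 193, 162, 119, 102, 148, 158, 158, 164, 182, 143, 161, 168, 171, 131, 124, 89, 43, 48, 90, 130, 133, 133, 131, 132, 135, 131, 70, 77, 172, 169, 172, 173, 167]
```

```bash
python3 - <<'E'
from h import *
u=np.array([.834,-.552,0]);v=np.array([.552,.834,0])
c=calibration("wrist");c["T"]=np.load("pics/w10T.npy")
for t,z in ((.662,.177),(.669,.177),(.686,.177),(.689,.19)):
    print(t,z,(ray(c,proj(c,u*t+v*.02+np.array([0,0,.152])),z)@u).round(4))
E
```

```text
0.662 0.177 [0.6615]
0.669 0.177 [0.6677]
0.686 0.177 [0.6827]
0.689 0.19 [0.6834]
```

The panel's inner face reads within about 1 mm of the unit's front, so the drawer looks shut. I'll confirm with a gentle push from in front of the handle.

{"fn": "move_arm", "kwargs": {"jaw": [255,255,255,255,255,255,255,255], "dp": [[0,0,0.04],[0,0,0.04],[0,0,0.03],[0,0,0],[0.012,0,0],[0.01,0,0],[0.006,0,0],[0,0,0]], "rotation": [[0,0,0],[0,0,0],[0,0,0],[0,0,0],[0,0,0],[0,0,0],[0,0,0],[0,0,0]]}}

```text
clock: 34.15
position: [0.508, -0.3426, 0.1402]
tool_rot: [-3.14, -0.0, -0.583]
force: [-0.6, 0.6, 0.5]
grip_width: 0.0002
```

{"fn": "move_arm", "kwargs": {"jaw": [255,255,255,255,255], "dp": [[0.003,0,0],[0.003,0,0],[0.002,0,0],[0.002,0,0],[0,0,0]], "rotation": [[0,0,0],[0,0,0],[0,0,0],[0,0,0],[0,0,0]]}}

```text
clock: 34.78
position: [0.5125, -0.3455, 0.1398]
tool_rot: [-3.141, 0.005, -0.583]
force: [-15.1, 11.2, 12.7]
grip_width: 0.0
```

{"fn": "move_arm", "kwargs": {"jaw": [255,255,255,255,255,255,255,255,255], "dp": [[-0.006,0,0],[-0.03,0,0],[-0.04,0,-0.02],[-0.02,0,-0.06],[0,0,-0.06],[0,0,-0.05],[0,0,0],[0,0,0],[0,0,0]], "rotation": [[0,0,0],[0,0,0],[0,0,0],[0,0,0],[0,0,0],[0,0,0],[0,0,0],[0,0,0],[0,0,0]]}}

```text
clock: 35.9
position: [0.4499, -0.3044, 0.291]
tool_rot: [-3.141, 0.002, -0.583]
force: [-0.1, -0.6, -0.3]
grip_width: -0.0004
```

```bash
python3 - <<'E'
from h import *
print(bot.observe()["force"])
im=grab_frame("wrist");a=grab_frame("scene");b=grab_frame("side");a0=cv2.imread("pics/scene0.png");cv2.imwrite("pics/s11.png",a);cv2.imwrite("pics/d11.png",b)
o=np.zeros((600,800,3),np.uint8);o[:300,:400]=cv2.resize(b[230:365,180:360],(400,300),interpolation=cv2.INTER_CUBIC);o[:300,400:]=cv2.resize(a[60:375],(400,300)[::1]);o[300:,:400]=cv2.resize(b[75:195,265:425],(400,300),interpolation=cv2.INTER_CUBIC);o[300:,400:]=cv2.resize(im,(400,300))
cv2.imwrite("pics/m11.png",o)
d=cv2.absdiff(a,a0).max(2)
for n,(x0,y0,x1,y1) in dict(tape=(325,235,372,275),wrench=(235,280,312,304),oiler=(400,215,428,264),weight=(203,290,234,322),marker=(255,182,302,196),caliper=(155,186,195,228)).items(): print(n,int((d[y0:y1,x0:x1]>40).sum()))
E
```

```text
[-0.10290023 -0.6079377  -0.34688377]
tape 0
wrench 1
oiler 0
weight 0
marker 0
caliper 888
```

View pics/m11.png

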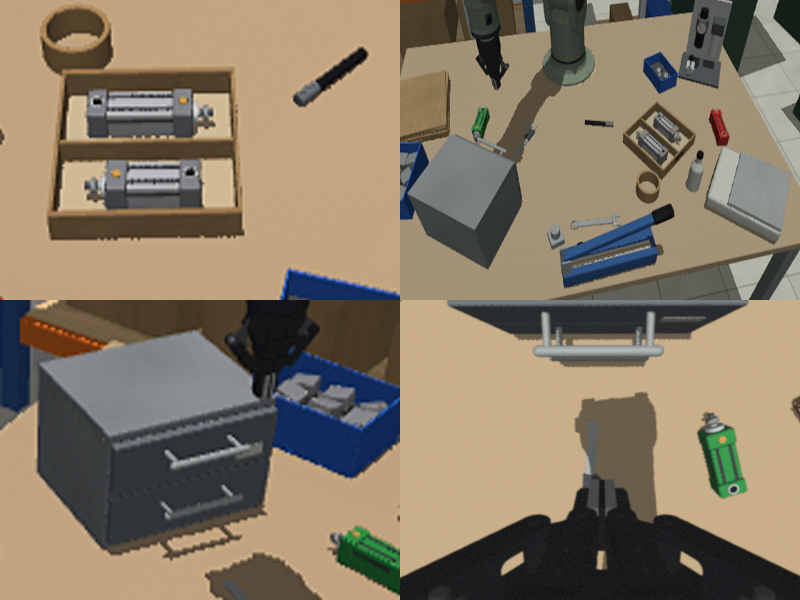

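```bash
python3 -c "
from workcell import workorder
print(workorder.job_done())"
```

```text
the job is handed in; nothing more can be done
None
```

I laid the rod-out cylinder, cyl_3, flat in the top drawer along its y axis and shut the drawer. I then placed cyl_1 in the left tray cell and cyl_2 in the right one, lowering each until it nearly touched the cell floor or was on it. The job was handed in at about 36 s of the 72 s allowed, with the arm clear of everything.

**What the last checks showed**
- **Tray:** the final picture shows one cylinder per cell, lengthwise, with ports up and rods home.
- **Drawer:** in the wrist view the panel sits within about 1 mm of the unit's front. A gentle push on the handle met a firm stop at about 19 N.
- **Bystanders:** tape, wrench, oiler, check weight and marker show no change from the first picture. The caliper's area did differ. I took that as the arm's shadow, since no tool went near it at bench height.

**What disagreed or was not checked**
- **Closing force:** the first closing ended at about 64 N horizontal and 52 N upward. I cannot rule out that the gripper's linkage touched the unit's roof edge, which might count against the 40 N limit. That is why I repeated the push from in front of the handle.
- **Starting gap:** my estimates of how far the drawer was ajar at the start ran from 3 to 12 mm and did not agree.
- **cyl_3 after shutting:** I last saw it before closing the drawer, when it lay flat with the rod out.

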